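Fetch the sample jar from behind the test-strip canisters

TASK

The red-lidded sample jar on the grey tray is hemmed in by the two tall test-strip canisters. First set both canisters upright on the flat light-blue mat and let go of them, leaving the jar where it is until then; next stand the jar upright in the middle of the reader's round dark plate; then put each canister back upright on the middle of the spot of its own colour. Do not knock any of them over, and leave the two small brown vials on the tray standing where they are.

Things in the scene. Friction and masses are not known exactly. Their poses are not given: they have to be found in the camera images.
- canister_green: Closed white test-strip canister with green cap and broad green band, upright round cylinder 50 mm in diameter over its whole height, 125 mm tall, about 150 g. Origin: centre of its underside, z up along it. At the start it stands upright on the green spot, so the two canisters' centres are about 84 mm apart.
- canister_orange: Closed white test-strip canister with orange cap and broad orange band, upright round cylinder 50 mm in diameter over its whole height, 125 mm tall, about 150 g. Origin: centre of its underside, z up along it. At the start it stands upright on the orange spot, so the two canisters' centres are about 84 mm apart.
- jar: Closed low sample jar, clear with white label and red lid, round, 50 mm in diameter, 50 mm tall, about 120 g. Origin: centre of its underside. At the start it stands on the grey tray 42 mm along the spots' +x and midway between the canisters, 9 mm clear of both: a gripper cannot come down over it while they stand there. (A jar with a white lid elsewhere is not wanted.)
- spot_green: Flat green disc, 62 mm across, 2 mm thick, with green tab 44 mm wide reaching 60 mm out on the robot's side; fixed on a grey tray (130 x 210 x 6 mm). Own place of the green-capped canister. Origin: centre of the disc's underside, 6 mm above the table; the canister stands 2 mm above it. x points away from the tab; the other spot is 84 mm off along +y or -y.
- spot_orange: Flat orange disc, 62 mm across, 2 mm thick, with orange tab 44 mm wide reaching 60 mm out on the robot's side; fixed on a grey tray (130 x 210 x 6 mm). Own place of the orange-capped canister. Origin: centre of the disc's underside, 6 mm above the table; the canister stands 2 mm above it. x points away from the tab; the other spot is 84 mm off along +y or -y.
- mat: Flat light-blue mat, fixed on the table, 130 mm (its x) by 200 mm (its y), 3 mm thick; the side area for the canisters, empty at the start. Origin: centre of its underside, at table height; a canister on it stands 3 mm above the origin.
- reader: Low white reader with a blue skirt, fixed on the table: housing 110 mm (its x) by 150 mm (its y, from -53 to +97 mm), 30 mm high, with a small blue screen at its +y end. On it a flat round dark steel plate, 68 mm in diameter, 3 mm high. Origin: at table height right under the centre of the plate, whose top is 33 mm above it.
- vial_left: Small brown dropper vial with a black cap, 20 mm in diameter, 40 mm tall, 30 g, loose; it stands on the grey tray's far left (+y) corner, about 87 mm from the jar's centre, and is to be left alone. Origin: centre of its underside.
- vial_right: Small brown dropper vial with a black cap, 20 mm in diameter, 40 mm tall, 30 g, loose; it stands on the grey tray's far right (-y) corner, about 87 mm from the jar's centre, and is to be left alone. Origin: centre of its underside.
Not all that is in view belongs to the job. What is shaped like the jar but pink is not meant. What is shaped like the canister_green but pink is not meant.

How it is judged:
By the outcome, as a careful person would: the job done as asked, in the order asked, and still so for the second after the job is handed in, with the robot touching nothing.
It also fails if it takes over 133 s, if anything falls off the work surface, if the arm or the gripper's body presses on something with over 40 N, if the wrist force passes 120 N, or if a joint passes its speed limit or range.

ROBOT

A 6-joint arm with a two-finger parallel gripper is mounted at the origin on the work surface. World frame = base frame: x ahead of the robot, y to its left, z up, the work surface at z = 0. Lengths are in mm, angles in rad, forces in N, time in s.
With the tool pointing down it reaches from about 400 to 925 mm from the base axis. Payload 12.5 kg.
Tool frame: the origin (TCP) lies at the very end of the fingers, on their centre line; the grasp point (between the pads) lies 19 mm behind it; z points along the fingers, x is the direction in which the jaws open and shut, and the axes are right-handed (so a half turn about z gives the same grasp; the last joint's range is limited). The gripper opens to 95 mm and grips with 3 to 60 N. Pads are 20 mm wide; open, the fingers measure 119 mm over their backs; the gripper's body (75 mm by 180 mm) begins 59 mm behind the grasp point.
Start: joints at [-1.452, 0.491, 1.559, -0, 1.092, -0.106], TCP at [139.342, -609.287, 214.661] pointing down, gripper open.
Joint ranges: [-3.1, 3.1], [-0.84, 2.19], [0.05, 2.79], [-1.13, 4.28], [0.06, 2.93], [-2.69, 2.69]. Speed limits (rad/s): [2.22, 2.22, 2.79, 3.14, 3.14, 3.14].

INTERFACE

Orientations are given as [roll, pitch, yaw] about the fixed x, y, z axes, in that order (R = Rz(yaw) Ry(pitch) Rx(roll)).
In Python, from cell import env gives the robot as it stands.
- The arm moves only by the tool arm_command, never from a script. Its argument "motion" is one flat list of numbers, 7 for each row, row after row: the opening, from -1 (shut) to 1 (fully open), then the shift along the tool's x, y, z in mm, then the turn, a rotation vector about the tool's x, y, z in degrees. In form: [fingers, dx, dy, dz, rx, ry, rz, fingers, dx, dy, dz, rx, ry, rz, ...]. A call has 1 to 20 rows; each row is the pose to reach, as a shift and turn from the pose commanded when the call began, along the tool's axes at that moment; what a row does not reach only later rows make up. A row lasts 1/10 s, in which the tool goes at most 50 mm and 8.59 degrees, less where a joint would pass 70% of its speed; a pose out of reach is approached as far as the arm can. A call with a gripper value outside its range is refused whole. The fingers move at their own pace and stop on an object; the grip force is fixed at half the most. Time passes only in rows, so rows that repeat a pose let the fingers close. It gives the time, the measured TCP pose, the force and the opening at its end, in the units of the state.
- env.state(): the state, without advancing time (a new reading comes with each control period).
- env.read_camera(name): name is "scene" or "top" or "wrist"; returns (picture, depth): 400x640x3 uint8, red, green, blue; 400x640 float32, mm along the optical axis (not along the pixel's ray), 0 where there is no reading.
- env.calibration(name): a dict with "fx", "fy", "cx", "cy" (pixels), "cam_to_world" (4x4, takes a point from camera to world coordinates). Camera axes: x right, y down, z forward; pixel columns grow to the right and rows downward; lengths in mm; the calibration is good to about 2 mm. A picture is of the moment at which its call begins: read the wrist's pose just before it. calibration takes no time and is no camera call; for the wrist camera it gives the pose at the moment of the call.
- env.job_done(): hands the job in, once; it reports no verdict.
Trained networks look in the newest picture that a camera, given by its name, has taken for a name from the list of things; names that differ only in an ending like _2 or _b are one class to them, and where a whole thing is asked for, a point or a joint stands for the part that bears it (a point fixed in the world has none). Each returns a list of dicts, best first, with "confidence" (0 to 1); they miss things now and then, are a little off and sometimes report something else, mostly with a low value. They report only what shows in the picture. A call takes as long as a camera call. They do not tell look-alikes from the thing itself.
- env.recognise(camera, label): "location" ([column, row] in pixels, amid what is visible of it).
- env.silhouettes(camera, label): "region" (400x640 bool, what is visible of it) and "location" ([column, row] in pixels, amid what is visible of it).
- env.spot_point(camera, label): "location" ([column, row] in pixels: a listed point, or the origin of a listed thing).
The state is a dict: "t": time; "joints": joint angles; "qvel": joint speeds; "tau": joint torques, N m; "eef_pos": TCP position; "tcp_rot": TCP orientation; "ft_force": force on the tool from outside, world axes, zero at the start; "moment": the same for the moment, N m; "opening": opening from 0.0 (shut) to 1.0 (fully open).
Only numpy, scipy, OpenCV 4.12 (cv2) and the standard library are available. Lean on these libraries where they do the work, as an engineer would, in place of code of your own. Each camera call takes 0.05 s, during which the arm holds its last target.

## Working session

There is one attempt and no reset: what is moved stays moved. The work goes in short steps, Python scripts to look and compute and a tool call to move; the robot and the scene stay as the last step left them, time stands still between calls to the robot, and variables do not carry over. Pictures are saved under pics/ and viewed, and the job is handed in when it is done.

Besides the shell and the picture viewer there is one more tool, called after "Call:" by a JSON object that holds its "fn" and its "kwargs". arm_command: Moves the arm, as the interface text tells. Its arguments: {"type":"object","properties":{"motion":{"type":"array","items":{"type":"number"}}},"required":["motion"]}

```bash
ls; mkdir -p pics; python3 - <<'E'
from cell import env
import cv2
s=env.state(); print({k:(v if not hasattr(v,'tolist') else v.tolist()) for k,v in s.items()})
for n in("scene","top"):
    p,d=env.read_camera(n); cv2.imwrite(f'pics/{n}0.png',p[:,:,::-1]); c=env.calibration(n);print(n,c)
E
```

```text
pics
{'t': 0.0, 'joints': [-1.4516199230064948, 0.4915531360281758, 1.559450765507363, -2.8162011931329465e-05, 1.0916831167211685, -0.10561743393461492], 'qvel': [-0.00016258870232118344, 0.0010488762083581498, 0.0002459218786266559, 0.0007421909147002833, -0.0004720490624002089, 0.000547424384551191], 'tau': [-0.005384986870922148, -61.26534461975098, -25.81831455230713, 0.06904371315613389, 0.048282870557159185, -0.00011701368748617824], 'eef_pos': [139.29192922977074, -609.033345010623, 214.06528238787342], 'tcp_rot': [-3.141502122006819, 0.001090899747410834, -1.3459894435428355], 'ft_force': [-1.296733866984004, 0.46684202665731667, 0.1711024600325987], 'moment': [-0.05267617978734604, 0.02397787468718763, -0.052012873229125], 'opening': 0.9969309342115825}
scene {'fx': 510.4232450310058, 'fy': 510.4232450310058, 'cx': 319.3632277119, 'cy': 200.28768526668642, 'cam_to_world': array([[-6.40589170e-01,  6.10442976e-01, -4.65837836e-01,
         1.13452781e+03],
       [ 7.67828256e-01,  5.16506918e-01, -3.79025557e-01,
         4.58936238e+02],
       [ 9.23497602e-03, -6.00483120e-01, -7.99584103e-01,
         1.03624493e+03],
       [ 0.00000000e+00,  0.00000000e+00,  0.00000000e+00,
         1.00000000e+00]])}
top {'fx': 508.2980636058362, 'fy': 508.2980636058362, 'cx': 309.91770709970183, 'cy': 197.97393709094553, 'cam_to_world': array([[ 1.70682661e-02, -9.91245406e-01,  1.30924482e-01,
         3.32710073e+02],
       [-9.99803833e-01, -1.82364106e-02, -7.72842753e-03,
         3.73236615e+00],
       [ 1.00483609e-02, -1.30766888e-01, -9.91362220e-01,
         1.40303497e+03],
       [ 0.00000000e+00,  0.00000000e+00,  0.00000000e+00,
         1.00000000e+00]])}
```

View pics/scene0.png

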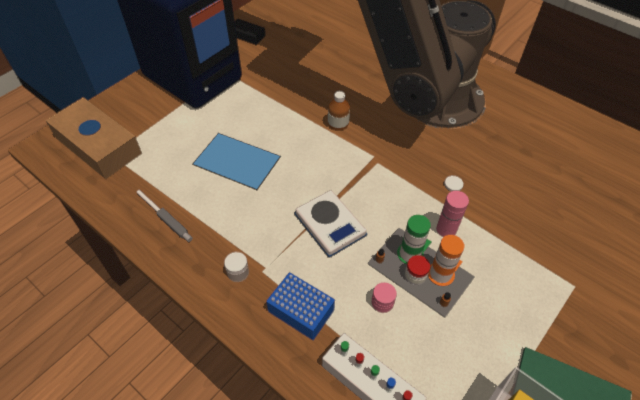

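View pics/top0.png

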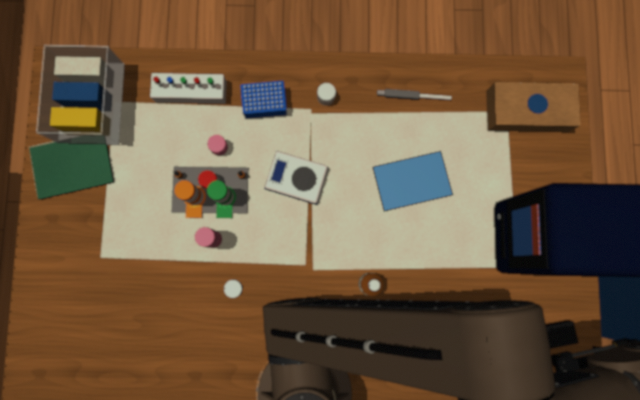

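The top view shows the tray at about (210,190), with orange (184,190), green (217,190) and the red jar (207,180). The reader plate is at (304,179) and the mat at (412,181). Pink decoys stand at (217,144) and (206,237). Next I'll measure positions.

```bash
cat > h.py <<'E'
from cell import env
import numpy as np, cv2
def ray(c,u,v,z):
    T=c["cam_to_world"]; d=T[:3,:3]@np.array([(u-c["cx"])/c["fx"],(v-c["cy"])/c["fy"],1.0]); o=T[:3,3]
    return o+d*(z-o[2])/d[2]
def cloud(c,d):
    v,u=np.mgrid[0:d.shape[0],0:d.shape[1]]
    P=np.stack([(u-c["cx"])/c["fx"]*d,(v-c["cy"])/c["fy"]*d,d],-1)
    return P@c["cam_to_world"][:3,:3].T+c["cam_to_world"][:3,3]
E
python3 - <<'E'
from h import *
Z=dict(canister_green=8,canister_orange=8,jar=6,spot_green=6,spot_orange=6,mat=0,reader=0,vial_left=6,vial_right=6)
for n in("top","scene"):
    p,d=env.read_camera(n);c=env.calibration(n);W=cloud(c,d)
    for l in Z:
        for r in env.spot_point(n,l)[:2]:
            u,v=r["location"];print(n,l,"pt",round(r["confidence"],2),np.round([u,v]),np.round(ray(c,u,v,Z[l]),0))
        if l in("spot_green","spot_orange"):continue
        for r in env.silhouettes(n,l)[:2]:
            m=r["region"]&(d>0);q=W[m]
            if len(q)<5: continue
            zt=np.percentile(q[:,2],95); t=q[q[:,2]>zt-8] 
            print("    sil",l,round(r["confidence"],2),np.round(r["location"]),m.sum(),"ztop",round(zt,1),"topmean",np.round(t.mean(0),1),"ext",np.round(np.ptp(t,0),0), "mid", np.round((t.max(0)+t.min(0))/2,1))
E
```

```text
top canister_green pt 0.69 [224. 196.] [518. 229.   8.]
top canister_green pt 0.65 [214. 239.] [398. 253.   8.]
    sil canister_green 0.87 [218. 188.] 431 ztop 137.0 topmean [517.8 231.1 133.2] ext [49. 48. 12.] mid [517.8 230.2 135.2]
    sil canister_green 0.63 [207. 238.] 438 ztop 128.8 topmean [400.6 258.9 125.3] ext [45. 49. 11.] mid [400.5 258.9 126.2]
top canister_orange pt 0.94 [195. 198.] [510. 309.   8.]
    sil canister_orange 0.81 [192. 195.] 512 ztop 136.5 topmean [517.3 313.3 133.1] ext [47. 48. 11.] mid [517.6 313.  134. ]
top jar pt 0.72 [219. 148.] [653. 250.   6.]
top jar pt 0.68 [209. 179.] [566. 275.   6.]
    sil jar 0.77 [218. 148.] 335 ztop 54.2 topmean [658.1 252.4  50.8] ext [48. 48. 12.] mid [658.2 252.3  52.5]
top spot_green pt 0.72 [417. 183.] [ 566. -304.    6.]
top spot_green pt 0.57 [224. 197.] [514. 232.   6.]
top spot_orange pt 0.72 [196. 194.] [524. 308.   6.]
top mat pt 0.66 [412. 181.] [ 572. -292.    0.]
top mat pt 0.64 [177. 178.] [569. 364.   0.]
    sil mat 0.85 [412. 180.] 3263 ztop 8.7 topmean [ 573.9 -291.4    4.7] ext [170. 221.  14.] mid 
[... 1610 characters left out ...]
 565. -290.    0.]
    sil mat 0.91 [240. 160.] 2834 ztop 5.1 topmean [ 572.5 -287.2    1.5] ext [177. 227.  12.] mid [ 570.3 -287.9    3.1]
    sil mat 0.72 [443. 301.] 116 ztop 45.9 topmean [575.8 360.3  43.6] ext [12. 13. 10.] mid [575.6 360.   43.1]
scene reader pt 0.85 [322. 218.] [570.   9.   0.]
scene reader pt 0.69 [411. 252.] [509. 232.   0.]
    sil reader 0.68 [329. 224.] 2669 ztop 33.1 topmean [575.9  39.6  29.3] ext [140. 166.  13.] mid [575.   38.   31.4]
scene vial_left pt 0.63 [441. 304.] [580. 356.   6.]
scene vial_right pt 0.53 [378. 259.] [578. 185.   6.]
    sil vial_right 0.55 [381. 260.] 119 ztop 45.1 topmean [577.6 187.5  43.2] ext [12. 14.  8.] mid [577.5 187.4  43.4]
```

```bash
python3 - <<'E'
from h import *
n="top";p,d=env.read_camera(n);c=env.calibration(n);W=cloud(c,d)
m=np.zeros(d.shape,bool);m[180:290,480:]=1;m&=d>0
q=W[m]
for lo in(60,150,250,350,450): 
    s=q[(q[:,2]>lo)];
    if len(s): print(lo,len(s),np.round(np.percentile(s,[0,2,98,100],axis=0)).tolist())
for l in("mat","reader"):
    r=env.silhouettes(n,l)[0]["region"];q=W[r&(d>0)]; b=cv2.minAreaRect(q[:,:2].astype(np.float32)); print(l,b)
# dark plate, via top picture hue
r=env.silhouettes(n,"reader")[0]["region"]; g=p.max(-1); 
k=(r&(g<90)).astype(np.uint8); nn,lab,st,ce=cv2.connectedComponentsWithStats(k)
for i in range(1,nn):
    if st[i,4]>40: print(st[i],ce[i],ray(c,*ce[i],33), cv2.minAreaRect(np.argwhere(lab==i).astype(np.float32)))
E
```

```text
60 12458 [[321.0, -713.0, 60.0], [325.0, -694.0, 86.0], [514.0, -503.0, 345.0], [522.0, -500.0, 348.0]]
150 11499 [[321.0, -713.0, 150.0], [325.0, -695.0, 171.0], [514.0, -503.0, 345.0], [522.0, -500.0, 348.0]]
250 10106 [[321.0, -713.0, 250.0], [325.0, -695.0, 262.0], [514.0, -504.0, 345.0], [522.0, -500.0, 348.0]]
mat ((573.7801513671875, -290.7240905761719), (130.48158264160156, 201.2156982421875), 13.986750602722168)
reader ((576.7037353515625, 34.50926971435547), (155.7546844482422, 117.73393249511719), 73.71131134033203)
[273 162  11  18 105] [278.34285714 170.79047619] [587.07297441  80.72390359  33.        ] ((170.78109741210938, 278.4135437011719), (6.1022820472717285, 17.130504608154297), 72.89727020263672)
[293 168  23  22 393] [303.54707379 178.48346056] [567.03105686  11.37316109  33.        ] ((178.50001525878906, 303.5000305175781), (21.21320343017578, 21.21320343017578), 45.0)
```

```bash
python3 - <<'E'
from h import *
p=cv2.imread('pics/top0.png'); cv2.imwrite('pics/topz.png',cv2.resize(p[120:260,150:470],None,fx=2.5,fy=2.5,interpolation=cv2.INTER_CUBIC))
p=cv2.imread('pics/scene0.png'); cv2.imwrite('pics/scz.png',cv2.resize(p[170:320,290:490],None,fx=4,fy=4,interpolation=cv2.INTER_CUBIC))
E
```

```text
(no output)
```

View pics/topz.png

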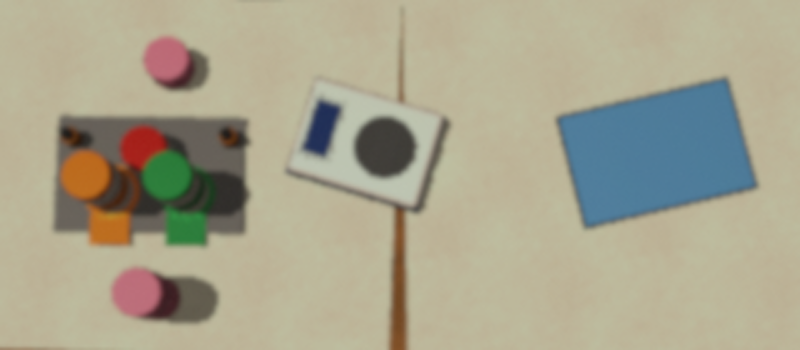

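View pics/scz.png

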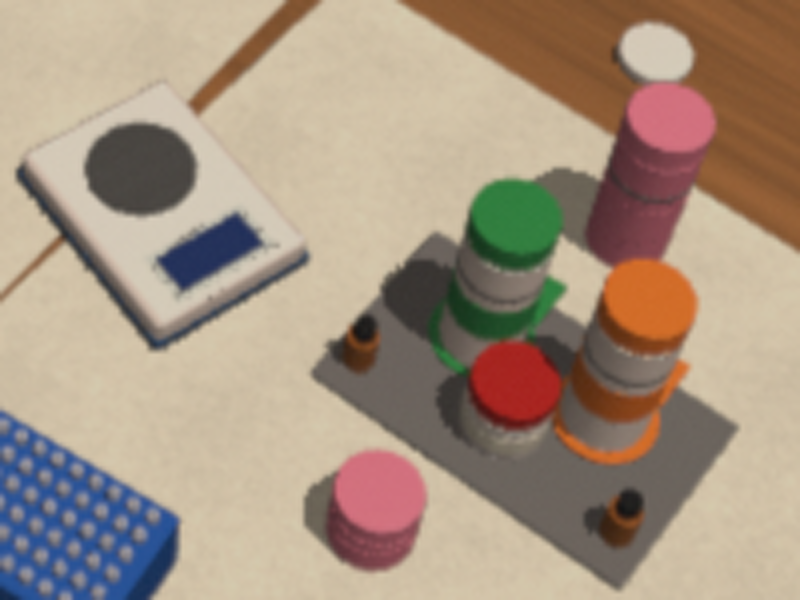

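The reader plate is at about (568,10) and the mat at (573.5,-290), rotated about 14°. The tall machine spans x 321–522, y<-500, so I'll go round its near side.

Call:
{"fn": "arm_command", "kwargs": {"motion": [1,-236,-219,-40,0,0,0,1,-236,-219,-40,0,0,0,1,-236,-219,-40,0,0,0,1,-236,-219,-40,0,0,0,1,-236,-219,-40,0,0,0,1,-236,-219,-40,0,0,0,1,-236,-219,-40,0,0,0,1,-236,-219,-40,0,0,0,1,-371,-435,-40,0,0,-77.1,1,-371,-435,-40,0,0,-77.1,1,-371,-435,-40,0,0,-77.1,1,-371,-435,-40,0,0,-77.1,1,-371,-435,-40,0,0,-77.1,1,-371,-435,-40,0,0,-77.1,1,-371,-435,-40,0,0,-77.1,1,-371,-435,-40,0,0,-77.1,1,-371,-435,-40,0,0,-77.1,1,-371,-435,-40,0,0,-77.1,1,-371,-435,-40,0,0,-77.1]}}

```text
t: 3.9
eef_pos: [480.7, -151.2, 254.5]
tcp_rot: [3.141, 0.0, -0.005]
ft_force: [0.7, 0.4, -0.2]
opening: 1.001
```

Call:
{"fn": "arm_command", "kwargs": {"motion": [1,37,-383,0,0,0,0,1,37,-383,0,0,0,0,1,37,-383,0,0,0,0,1,37,-383,0,0,0,0,1,37,-383,0,0,0,0,1,37,-383,0,0,0,0,1,37,-383,0,0,0,0,1,37,-383,0,0,0,0,1,37,-383,0,0,0,0,1,37,-383,0,0,0,0,1,37,-383,0,0,0,0,1,37,-383,0,0,0,0]}}

```text
t: 5.1
eef_pos: [518.0, 231.2, 254.7]
tcp_rot: [3.141, -0.0, -0.003]
ft_force: [-0.6, -0.9, -0.8]
opening: 0.996
```

```bash
python3 - <<'E'
from h import *
print(env.state()["eef_pos"],env.state()["tcp_rot"])
c=env.calibration("wrist");p,d=env.read_camera("wrist");cv2.imwrite('pics/w1.png',p[:,:,::-1]);print(c)
W=cloud(c,d)
for l in("canister_green","canister_orange","jar"):
    for r in env.silhouettes("wrist",l)[:2]:
        q=W[r["region"]&(d>0)];zt=np.percentile(q[:,2],95);t=q[q[:,2]>zt-6]
        print(l,round(r["confidence"],2),np.round(r["location"]),zt.round(1),cv2.minEnclosingCircle(t[:,:2].astype(np.float32)))
E
```

```text
[517.99252337 231.17485468 254.71309944] [ 3.14144827e+00 -7.71478391e-05 -2.87945730e-03]
{'fx': 294.3027824222167, 'fy': 294.3027824222167, 'cx': 321.92775667518947, 'cy': 196.7905945180262, 'cam_to_world': array([[ 9.99997581e-01, -2.17684957e-03, -3.15361032e-04,
         5.16707390e+02],
       [-2.17551717e-03, -9.57695296e-01, -2.87775931e-01,
         3.12795625e+02],
       [ 3.24425134e-04,  2.87775920e-01, -9.57697716e-01,
         4.25182258e+02],
       [ 0.00000000e+00,  0.00000000e+00,  0.00000000e+00,
         1.00000000e+00]])}
canister_green 0.81 [321. 183.] 134.4 ((516.1168212890625, 232.35565185546875), 24.674203872680664)
canister_green 0.47 [362. 202.] 47.0 ((575.3355102539062, 186.4124298095703), 6.732367992401123)
canister_orange 0.85 [322. 107.] 134.5 ((515.3565063476562, 314.2498779296875), 24.81233787536621)
jar 0.92 [422. 152.] 51.5 ((656.151123046875, 253.54769897460938), 24.456159591674805)
jar 0.75 [351. 139.] 57.5 ((553.49951171875, 276.15057373046875), 29.188962936401367)
```

View pics/w1.png

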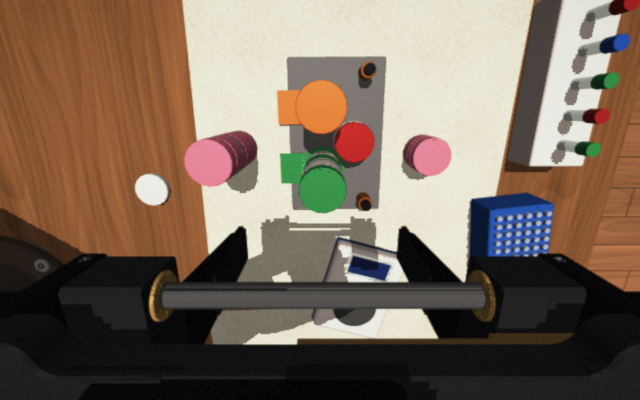

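The wrist view shows green (322,188), orange (321,106) and the jar (354,142), and agrees with the other cameras to within 2 mm. I'll descend on green, jaws along x.

Call:
{"fn": "arm_command", "kwargs": {"motion": [1,-0.5,-0.5,100,0,0,0,1,-0.5,-0.5,100,0,0,0,1,-0.5,-0.5,140,0,0,0,1,-0.5,-0.5,160,0,0,0,1,-0.5,-0.5,175,0,0,0,1,-0.5,-0.5,175,0,0,0,1,-0.5,-0.5,175,0,0,0,-1,-0.5,-0.5,175,0,0,0,-1,-0.5,-0.5,175,0,0,0,-1,-0.5,-0.5,175,0,0,0,-1,-0.5,-0.5,175,0,0,0,-1,-0.5,-0.5,175,0,0,0,-1,-0.5,-0.5,175,0,0,0,-1,-0.5,-0.5,175,0,0,0,-1,-0.5,-0.5,175,0,0,0,-1,-0.5,-0.5,175,0,0,0]}}

```text
t: 6.9
eef_pos: [517.4, 232.8, 79.6]
tcp_rot: [3.142, -0.0, -0.0]
ft_force: [-0.5, 0.0, -0.5]
opening: 0.522
```

Call:
{"fn": "arm_command", "kwargs": {"motion": [-1,0,0,-20,0,0,0,-1,0,0,-55,0,0,0,-1,0,0,-95,0,0,0,-1,0,0,-130,0,0,0,-1,2,20,-140,0,0,0,-1,7,60,-140,0,0,0,-1,12,105,-140,0,0,0,-1,18,150,-140,0,0,0,-1,23,195,-140,0,0,0,-1,29,240,-140,0,0,0,-1,34,285,-140,0,0,0,-1,39,330,-140,0,0,0,-1,45,375,-140,0,0,0,-1,50,420,-140,0,0,0,-1,55,465,-140,0,0,0,-1,61,510,-140,0,0,0,-1,65,545,-140,0,0,0,-1,68,565,-140,0,0,0,-1,68,571,-140,0,0,0,-1,68,571,-140,0,0,0]}}

```text
t: 8.9
eef_pos: [584.7, -338.3, 219.0]
tcp_rot: [-3.141, 0.001, -0.001]
ft_force: [0.5, 0.5, -0.4]
opening: 0.52
```

```bash
python3 - <<'E'
from h import *
s=env.state();print(s["eef_pos"],s["opening"])
p,d=env.read_camera("wrist");cv2.imwrite('pics/w2.png',p[:,:,::-1])
p,d=env.read_camera("scene");cv2.imwrite('pics/s2.png',p[:,:,::-1])
n="top";p,d=env.read_camera(n);c=env.calibration(n);cv2.imwrite('pics/t2.png',p[:,:,::-1])
# green spot (canister gone)
hsv=cv2.cvtColor(p,cv2.COLOR_RGB2HSV)
k=((hsv[...,0]>50)&(hsv[...,0]<80)&(hsv[...,1]>120)).astype(np.uint8)
nn,lab,st,ce=cv2.connectedComponentsWithStats(k)
for i in range(1,nn):
    if st[i,4]>60: print(st[i],ce[i],ray(c,*ce[i],8))
print(env.spot_point(n,"spot_green")[:2],[ray(c,*r["location"],6) for r in env.spot_point(n,"spot_green")[:2]])
E
```

```text
[ 584.72092807 -338.28870308  218.98134242] 0.5199427659694807
[214 186  21  31 493] [224.21906694 200.98985801] [504.19268269 229.34715005   8.        ]
[{'location': [225.7, 197.2], 'confidence': 0.89}, {'location': [195.3, 197.2], 'confidence': 0.65}] [array([515.08186712, 225.99159519,   6.        ]), array([513.53600379, 309.94637463,   6.        ])]
```

View pics/w2.png

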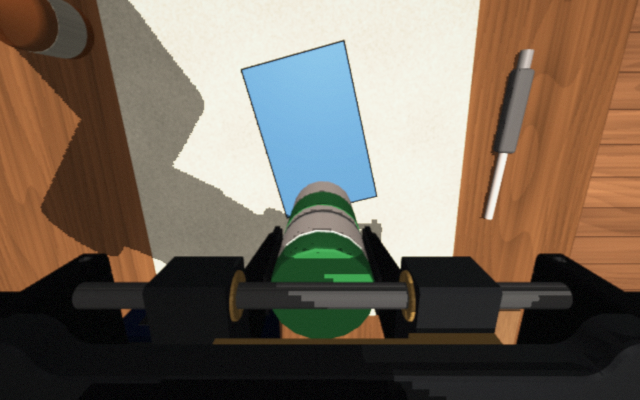

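View pics/s2.png

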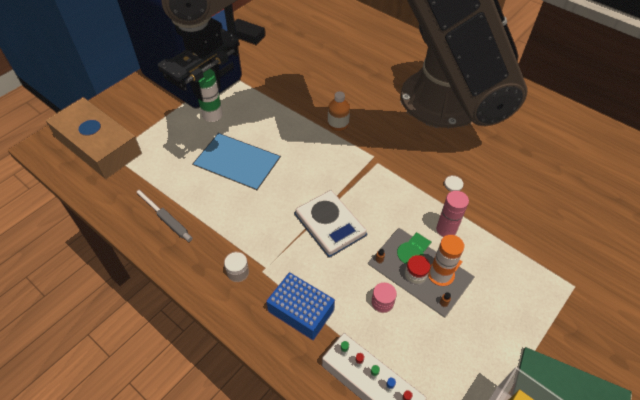

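Green is held upright above the mat. The green spot at scene pixel (413,247) is now visible. I'll lower the canister and release it.

Call:
{"fn": "arm_command", "kwargs": {"motion": [-1,0,0,40,0,0,0,-1,0,0,80,0,0,0,-1,0,0,110,0,0,0,-1,0,0,128,0,0,0,-1,0,0,136,0,0,0,-1,0,0,140,0,0,0,-1,0,0,143,0,0,0,-1,0,0,143.5,0,0,0,-1,0,0,143.5,0,0,0,-1,0,0,143.5,0,0,0,0.5,0,0,143.5,0,0,0,0.9,0,0,143.5,0,0,0,1,0,0,143.5,0,0,0,1,0,0,143.5,0,0,0,1,0,0,143.5,0,0,0,1,0,0,143.5,0,0,0]}}

```text
t: 10.75
eef_pos: [585.1, -338.2, 76.1]
tcp_rot: [3.142, -0.0, -0.0]
ft_force: [0.7, 0.8, -0.4]
opening: 0.964
```

Call:
{"fn": "arm_command", "kwargs": {"motion": [1,0,0,-30,0,0,0,1,0,0,-75,0,0,0,1,0,0,-120,0,0,0,1,0,0,-170,0,0,0,1,-68,-653,-180,0,0,0,1,-68,-653,-180,0,0,0,1,-68,-653,-180,0,0,0,1,-68,-653,-180,0,0,0,1,-68,-653,-180,0,0,0,1,-68,-653,-180,0,0,0,1,-68,-653,-180,0,0,0,1,-68,-653,-180,0,0,0,1,-68,-653,-180,0,0,0,1,-68,-653,-180,0,0,0,1,-68,-653,-180,0,0,0,1,-68,-653,-180,0,0,0,1,-68,-653,-180,0,0,0,1,-68,-653,-180,0,0,0,1,-68,-653,-180,0,0,0,1,-68,-653,-180,0,0,0]}}

```text
t: 12.75
eef_pos: [517.4, 314.0, 256.0]
tcp_rot: [3.141, 0.0, -0.001]
ft_force: [-0.2, 0.2, -0.9]
opening: 1.0
```

```bash
python3 - <<'E'
from h import *
s=env.state();print(s["eef_pos"],s["tcp_rot"])
for n in("scene","top","wrist"):
    c=env.calibration(n);p,d=env.read_camera(n);cv2.imwrite(f'pics/{n}3.png',p[:,:,::-1]);W=cloud(c,d)
    for l in("canister_green","canister_orange"):
      for r in env.silhouettes(n,l)[:2]:
        q=W[r["region"]&(d>0)]
        if len(q)<30: continue
        zt=np.percentile(q[:,2],95);t=q[q[:,2]>zt-6]
        print(n,l,round(r["confidence"],2),np.round(r["location"]),zt.round(1),cv2.minEnclosingCircle(t[:,:2].astype(np.float32)))
E
```

```text
[517.40505673 314.03174462 255.98513195] [ 3.14108386e+00  2.21696844e-04 -5.03307376e-04]
scene canister_green 0.8 [218. 134.] 127.8 ((582.6245727539062, -336.3843994140625), 26.945735931396484)
scene canister_green 0.77 [446. 229.] 97.0 ((494.888427734375, 283.72808837890625), 80.55504608154297)
scene canister_orange 0.62 [448. 259.] 133.1 ((517.10888671875, 315.90179443359375), 25.432968139648438)
top canister_green 0.73 [436. 171.] 132.3 ((585.7513427734375, -339.1075744628906), 25.195932388305664)
top canister_green 0.67 [209. 234.] 128.4 ((400.7002868652344, 258.65020751953125), 24.488880157470703)
top canister_orange 0.93 [194. 196.] 136.6 ((489.1614990234375, 263.44775390625), 74.88765716552734)
wrist canister_green 0.59 [227. 216.] 126.0 ((424.6099853515625, 284.0259094238281), 60.19536209106445)
wrist canister_orange 0.79 [321. 185.] 134.3 ((515.4736938476562, 315.1512451171875), 24.409677505493164)
wrist canister_orange 0.26 [360. 254.] 46.9 ((575.5440063476562, 186.3238067626953), 7.28876256942749)
```

View pics/scene3.png

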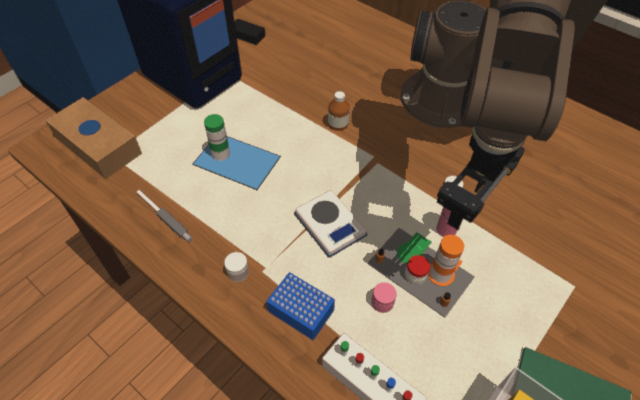

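View pics/wrist3.png

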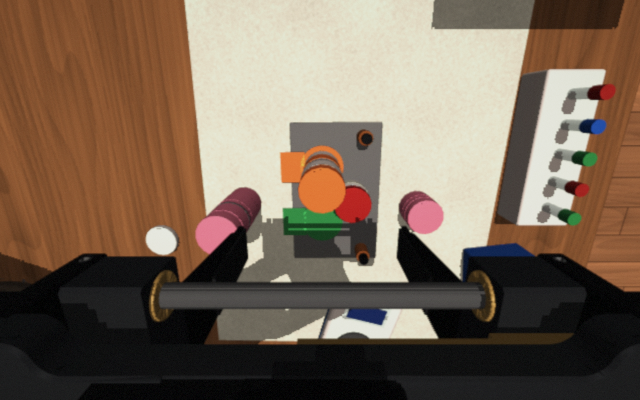

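Green stands on the mat at scene (218,150), and orange is under the gripper. I'll grasp orange.

Call:
{"fn": "arm_command", "kwargs": {"motion": [1,-0.5,-0.7,100,0,0,0,1,-0.5,-0.7,100,0,0,0,1,-0.5,-0.7,140,0,0,0,1,-0.5,-0.7,160,0,0,0,1,-0.5,-0.7,176,0,0,0,1,-0.5,-0.7,176,0,0,0,1,-0.5,-0.7,176,0,0,0,-1,-0.5,-0.7,176,0,0,0,-1,-0.5,-0.7,176,0,0,0,-1,-0.5,-0.7,176,0,0,0,-1,-0.5,-0.7,176,0,0,0,-1,-0.5,-0.7,176,0,0,0,-1,-0.5,-0.7,176,0,0,0,-1,-0.5,-0.7,176,0,0,0,-1,-0.5,-0.7,176,0,0,0,-1,-0.5,-0.7,176,0,0,0]}}

```text
t: 14.8
eef_pos: [516.9, 315.5, 80.1]
tcp_rot: [3.142, -0.0, -0.0]
ft_force: [0.4, -0.4, 1.0]
opening: 0.526
```

Call:
{"fn": "arm_command", "kwargs": {"motion": [-1,0,0,-20,0,0,0,-1,0,0,-55,0,0,0,-1,0,0,-95,0,0,0,-1,0,0,-130,0,0,0,-1,2,20,-140,0,0,0,-1,5,60,-140,0,0,0,-1,8,105,-140,0,0,0,-1,12,150,-140,0,0,0,-1,16,195,-140,0,0,0,-1,20,240,-140,0,0,0,-1,24,285,-140,0,0,0,-1,27,330,-140,0,0,0,-1,31,375,-140,0,0,0,-1,34,420,-140,0,0,0,-1,38,465,-140,0,0,0,-1,42,510,-140,0,0,0,-1,44,540,-140,0,0,0,-1,45,554,-140,0,0,0,-1,45,557,-140,0,0,0,-1,45,557,-140,0,0,0]}}

```text
t: 16.8
eef_pos: [561.5, -240.8, 219.9]
tcp_rot: [-3.141, 0.001, -0.0]
ft_force: [0.0, -0.6, -2.2]
opening: 0.522
```

```bash
python3 - <<'E'
from h import *
s=env.state();print(s["eef_pos"],s["opening"])
for n in("scene","top"):
    p,d=env.read_camera(n);c=env.calibration(n);cv2.imwrite(f'pics/{n}4.png',p[:,:,::-1])
    hsv=cv2.cvtColor(p,cv2.COLOR_RGB2HSV)
    m=np.zeros(d.shape,bool)
    if n=="top": m[160:230,170:255]=1
    else: m[225:300,390:480]=1
    for nm,lo,hi in(("green",50,80),("orange",9,20)):
        k=(m&(hsv[...,0]>=lo)&(hsv[...,0]<=hi)&(hsv[...,1]>120)).astype(np.uint8)
        nn,lab,st,ce=cv2.connectedComponentsWithStats(k)
        i=1+np.argmax(st[1:,4]); v,u=np.nonzero(lab==i)
        P=np.array([ray(c,a,b,8) for a,b in zip(u,v)])
        print(n,nm,st[i,4],"x",P[:,0].min().round(),P[:,0].max().round(),"y",P[:,1].min().round(),P[:,1].max().round(),"centroid",P.mean(0).round(1))
    for l in("jar","vial_left"):
      W=cloud(c,d)
      for r in env.silhouettes(n,l)[:3]:
        q=W[r["region"]&(d>0)]
        zt=np.percentile(q[:,2],95);t=q[q[:,2]>zt-6]
        print(n,l,round(r["confidence"],2),np.round(r["location"]),zt.round(1),cv2.minEnclosingCircle(t[:,:2].astype(np.float32)))
E
```

```text
[ 561.45249565 -240.75935345  219.85070352] 0.5218557366434212
scene green 505 x 460.0 546.0 y 203.0 256.0 centroid [500.4 228.5   8. ]
scene orange 740 x 457.0 548.0 y 286.0 347.0 centroid [503.6 316.7   8. ]
scene jar 0.97 [382. 300.] 50.7 ((658.3017578125, 254.86097717285156), 25.34414291381836)
scene jar 0.79 [418. 270.] 57.1 ((557.3117065429688, 274.0023193359375), 25.72456169128418)
scene vial_left 0.49 [443. 304.] 46.6 ((575.8112182617188, 361.2483825683594), 7.402923583984375)
top green 486 x 462.0 546.0 y 202.0 256.0 centroid [504.3 229.1   8. ]
top orange 594 x 458.0 548.0 y 283.0 344.0 centroid [503.6 312.8   8. ]
top jar 0.66 [218. 145.] 54.0 ((658.5244750976562, 251.94656372070312), 24.509267807006836)
top jar 0.61 [208. 180.] 60.3 ((558.2630615234375, 272.04351806640625), 25.21416473388672)
```

View pics/scene4.png

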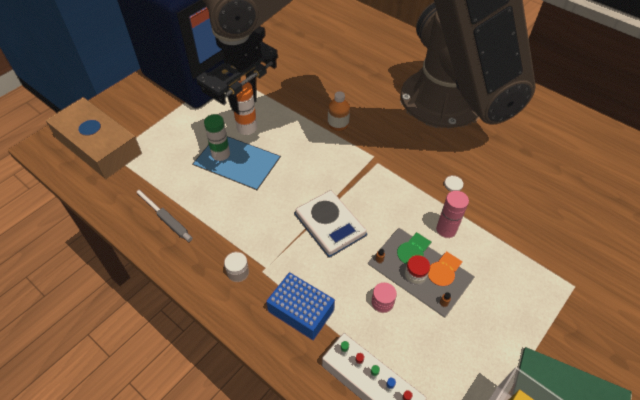

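Both spots measure at the canisters' original positions, (517,232) and (517,315). Orange is held above the mat, so I'll lower and release it.

Call:
{"fn": "arm_command", "kwargs": {"motion": [-1,0,0,40,0,0,0,-1,0,0,80,0,0,0,-1,0,0,110,0,0,0,-1,0,0,128,0,0,0,-1,0,0,136,0,0,0,-1,0,0,140,0,0,0,-1,0,0,143,0,0,0,-1,0,0,144,0,0,0,-1,0,0,144,0,0,0,-1,0,0,144,0,0,0,0.5,0,0,144,0,0,0,0.9,0,0,144,0,0,0,1,0,0,144,0,0,0,1,0,0,144,0,0,0,1,0,0,144,0,0,0,1,0,0,144,0,0,0]}}

```text
t: 18.7
eef_pos: [561.7, -241.5, 76.1]
tcp_rot: [3.141, 0.0, -0.0]
ft_force: [0.5, 0.4, -0.3]
opening: 0.962
```

Call:
{"fn": "arm_command", "kwargs": {"motion": [1,0,0,-30,0,0,0,1,0,0,-75,0,0,0,1,0,0,-110,0,0,0,1,0,0,-130,0,0,0,1,-3,-515,-130,0,0,0,1,-3,-515,-130,0,0,0,1,-3,-515,-130,0,0,0,1,-3,-515,-130,0,0,0,1,-3,-515,-130,0,0,0,1,-3,-515,-130,0,0,0,1,-3,-515,-130,0,0,0,1,-3,-515,-130,0,0,0,1,-3,-515,-130,0,0,0,1,-3,-515,-130,0,0,0,1,-3,-515,-130,0,0,0,1,-3,-515,-130,0,0,0,1,-3,-515,-130,0,0,0,1,-3,-515,-130,0,0,0,1,-3,-515,-130,0,0,0]}}

```text
t: 20.6
eef_pos: [559.2, 272.2, 206.2]
tcp_rot: [3.141, -0.0, -0.002]
ft_force: [0.1, 0.2, -0.5]
opening: 0.999
```

```bash
python3 - <<'E'
from h import *
s=env.state();print(s["eef_pos"],s["tcp_rot"])
for n in("scene","top","wrist"):
    c=env.calibration(n);p,d=env.read_camera(n);cv2.imwrite(f'pics/{n}5.png',p[:,:,::-1]);W=cloud(c,d)
    for l in("canister_green","canister_orange","jar"):
      for r in env.silhouettes(n,l)[:2]:
        q=W[r["region"]&(d>0)]
        if len(q)<30: continue
        zt=np.percentile(q[:,2],95);t=q[q[:,2]>zt-6]
        print(n,l,round(r["confidence"],2),np.round(r["location"]),zt.round(1),cv2.minEnclosingCircle(t[:,:2].astype(np.float32)))
E
```

```text
[559.15896286 272.17948995 206.24322343] [ 3.14142986e+00 -1.03656824e-04 -2.07308927e-03]
scene canister_green 0.8 [454. 222.] 124.5 ((475.10675048828125, 288.438720703125), 94.79258728027344)
scene canister_green 0.58 [218. 138.] 127.6 ((587.3033447265625, -338.1566467285156), 27.758468627929688)
scene canister_orange 0.68 [247. 147.] 127.5 ((558.8717041015625, -239.43263244628906), 27.969810485839844)
scene jar 0.59 [421. 270.] 56.9 ((558.095947265625, 274.2663269042969), 25.132314682006836)
top canister_green 0.6 [433. 170.] 131.9 ((585.2935791015625, -338.8788757324219), 25.05838394165039)
top canister_orange 0.94 [399. 184.] 132.0 ((561.9908447265625, -242.8033905029297), 24.368499755859375)
top jar 0.86 [217. 143.] 53.9 ((658.3082275390625, 251.98416137695312), 25.04448699951172)
top jar 0.68 [213. 178.] 59.2 ((558.5115966796875, 259.9333801269531), 20.750507354736328)
wrist canister_green 0.82 [169. 204.] 126.0 ((399.2021484375, 259.40655517578125), 25.278627395629883)
wrist jar 0.74 [401. 194.] 51.4 ((656.6675415039062, 253.55499267578125), 24.9735164642334)
wrist jar 0.72 [320. 180.] 57.4 ((556.6725463867188, 272.8586730957031), 24.907848358154297)
```

View pics/scene5.png

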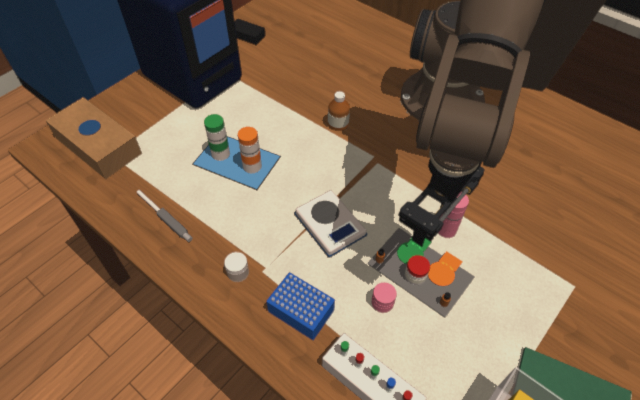

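View pics/wrist5.png

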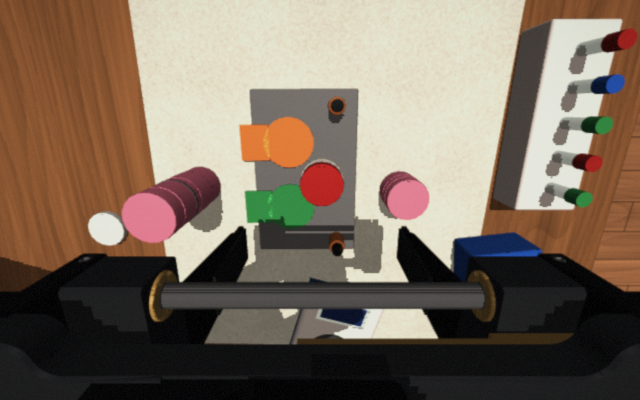

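Both canisters stand on the mat at scene (216,138) and (249,150), and the jar is clear. I'll grasp the jar.

Call:
{"fn": "arm_command", "kwargs": {"motion": [0.7,-0.8,-0.8,50,0,0,0,0.7,-0.8,-0.8,100,0,0,0,0.7,-0.8,-0.8,130,0,0,0,0.7,-0.8,-0.8,155,0,0,0,0.7,-0.8,-0.8,175,0,0,0,0.7,-0.8,-0.8,186,0,0,0,0.7,-0.8,-0.8,186,0,0,0,0.7,-0.8,-0.8,186,0,0,0,-1,-0.8,-0.8,186,0,0,0,-1,-0.8,-0.8,186,0,0,0,-1,-0.8,-0.8,186,0,0,0,-1,-0.8,-0.8,186,0,0,0,-1,-0.8,-0.8,186,0,0,0,-1,-0.8,-0.8,186,0,0,0,-1,-0.8,-0.8,186,0,0,0]}}

```text
t: 22.7
eef_pos: [558.1, 274.4, 20.4]
tcp_rot: [-3.142, -0.0, -0.0]
ft_force: [-1.4, -1.5, 5.3]
opening: 0.521
```

Call:
{"fn": "arm_command", "kwargs": {"motion": [-1,0,0,-20,0,0,0,-1,0,0,-60,0,0,0,-1,0,0,-100,0,0,0,-1,0,0,-140,0,0,0,-1,1,20,-150,0,0,0,-1,2,60,-150,0,0,0,-1,4,105,-150,0,0,0,-1,5,150,-150,0,0,0,-1,7,195,-150,0,0,0,-1,8,240,-150,0,0,0,-1,10,285,-150,0,0,0,-1,10,320,-150,0,0,0,-1,10,334,-150,0,0,0,-1,10,334,-150,0,0,0,-1,10,334,-150,0,0,0]}}

```text
t: 24.2
eef_pos: [567.8, -59.0, 169.9]
tcp_rot: [-3.141, 0.001, -0.001]
ft_force: [-1.0, 0.4, -1.6]
opening: 0.521
```

```bash
python3 - <<'E'
from h import *
s=env.state();print(s["eef_pos"],s["tcp_rot"],s["opening"])
for n in("scene","wrist","top"):
    c=env.calibration(n);p,d=env.read_camera(n);cv2.imwrite(f'pics/{n}6.png',p[:,:,::-1]);W=cloud(c,d)
    for l in("reader",):
      for r in env.silhouettes(n,l)[:1]:
        k=(r["region"]&(p.max(-1)<95)).astype(np.uint8)
        nn,lab,st,ce=cv2.connectedComponentsWithStats(k)
        for i in range(1,nn):
            if st[i,4]>60:
                v,u=np.nonzero(lab==i);P=np.array([ray(c,a,b,33) for a,b in zip(u,v)])
                print(n,st[i],P.mean(0).round(1),cv2.minEnclosingCircle(P[:,:2].astype(np.float32)),"depthz",np.median(W[lab==i][:,2]))
    for r in env.silhouettes(n,"jar")[:2]:
        q=W[r["region"]&(d>0)];zt=np.percentile(q[:,2],95);t=q[q[:,2]>zt-6]
        print(n,round(r["confidence"],2),np.round(r["location"]),zt.round(1),cv2.minEnclosingCircle(t[:,:2].astype(np.float32)))
E
```

```text
[567.76566938 -59.0076889  169.90469973] [-3.14128357e+00  5.27332748e-04 -5.57045370e-04] 0.5210260552799972
scene [312 202  26  21 442] [568.7  15.4  33. ] ((568.3004760742188, 14.58246898651123), 31.956737518310547) depthz 31.251099962149283
scene [295 212  35  45  87] [639.3  36.5  33. ] ((636.3380126953125, 31.311870574951172), 73.31263732910156) depthz 9.517673057704087
scene 0.77 [386. 299.] 50.7 ((658.1195678710938, 254.61595153808594), 25.379573822021484)
scene 0.59 [307. 160.] 205.7 ((573.298583984375, -40.938682556152344), 34.5609016418457)
wrist [ 290   85   66   68 3512] [566.6  13.5  33. ] ((566.5291748046875, 12.702118873596191), 33.40602111816406) depthz 33.330051578112034
wrist 0.59 [322. 252.] 206.8 ((567.1019897460938, -55.0054817199707), 29.865354537963867)
top 0.77 [219. 144.] 54.1 ((658.9220581054688, 252.42431640625), 24.76907730102539)
```

View pics/wrist6.png

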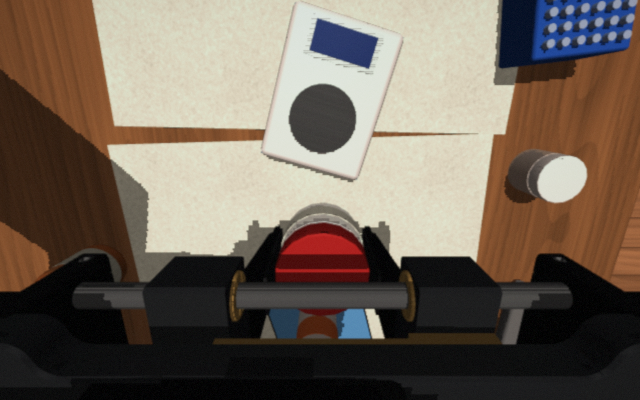

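View pics/scene6.png

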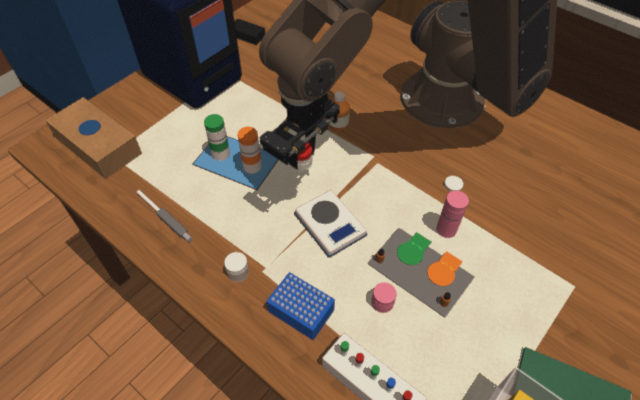

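Call:
{"fn": "arm_command", "kwargs": {"motion": [-1,0,-35,0,0,0,0,-1,0,-65,0,0,0,0,-1,0,-73,0,0,0,0,-1,0,-73,30,0,0,0,-1,0,-73,65,0,0,0,-1,0,-73,95,0,0,0,-1,0,-73,110,0,0,0,-1,0,-73,117,0,0,0,-1,0,-73,120,0,0,0,-1,0,-73,121.3,0,0,0,-1,0,-73,121.3,0,0,0,-1,0,-73,121.3,0,0,0,0.3,0,-73,121.3,0,0,0,0.8,0,-73,121.3,0,0,0,1,0,-73,121.3,0,0,0,1,0,-73,121.3,0,0,0,1,0,-73,121.3,0,0,0,1,0,-73,121.3,0,0,0]}}

```text
t: 26.45
eef_pos: [568.0, 13.3, 48.8]
tcp_rot: [3.142, 0.0, -0.0]
ft_force: [0.8, 0.3, -0.3]
opening: 0.963
```

Call:
{"fn": "arm_command", "kwargs": {"motion": [1,0,0,-25,0,0,0,1,0,0,-65,0,0,0,1,0,0,-110,0,0,0,1,0,0,-150,0,0,0,1,0,40,-160,0,0,0,1,0,73,-160,0,0,0,1,0,73,-160,0,0,0,1,0,73,-160,0,0,0]}}

```text
t: 27.25
eef_pos: [567.7, -60.1, 208.7]
tcp_rot: [-3.141, 0.0, -0.002]
ft_force: [0.2, 0.1, -0.4]
opening: 1.001
```

```bash
python3 - <<'E'
from h import *
s=env.state();print(s["eef_pos"],s["tcp_rot"],s["opening"])
for n in("scene","wrist","top"):
    c=env.calibration(n);p,d=env.read_camera(n);cv2.imwrite(f'pics/{n}7.png',p[:,:,::-1]);W=cloud(c,d)
    for r in env.silhouettes(n,"jar")[:3]:
        q=W[r["region"]&(d>0)];zt=np.percentile(q[:,2],95);t=q[q[:,2]>zt-6]
        print(n,round(r["confidence"],2),np.round(r["location"]),zt.round(1),cv2.minEnclosingCircle(t[:,:2].astype(np.float32)))
E
```

```text
[567.7413755  -60.11196523 208.72396397] [-3.14145035e+00  2.42959465e-04 -1.86747692e-03] 1.0007646695848498
scene 0.77 [384. 300.] 50.8 ((658.8309936523438, 254.31031799316406), 25.502126693725586)
scene 0.65 [324. 205.] 83.8 ((567.9932861328125, 13.5261869430542), 26.359333038330078)
wrist 0.96 [322. 118.] 84.5 ((567.057373046875, 11.612616539001465), 24.535797119140625)
top 0.65 [217. 144.] 54.1 ((658.16015625, 252.07864379882812), 24.776004791259766)
```

View pics/wrist7.png

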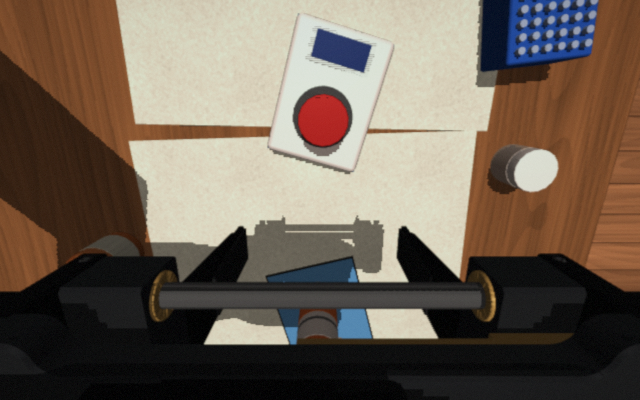

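The jar stands upright about 1.5 mm from the plate centre (wrist view, lid at (322,120)). Next is orange, back to its spot.

Call:
{"fn": "arm_command", "kwargs": {"motion": [1,-6,181.4,0,0,0,0,1,-6,181.4,0,0,0,0,1,-6,181.4,0,0,0,0,1,-6,181.4,0,0,0,0,1,-6,181.4,0,0,0,0,1,-6,181.4,0,0,0,0,1,-6,181.4,50,0,0,0,1,-6,181.4,90,0,0,0,1,-6,181.4,115,0,0,0,1,-6,181.4,133,0,0,0,1,-6,181.4,133,0,0,0,1,-6,181.4,133,0,0,0,-1,-6,181.4,133,0,0,0,-1,-6,181.4,133,0,0,0,-1,-6,181.4,133,0,0,0,-1,-6,181.4,133,0,0,0,-1,-6,181.4,133,0,0,0,-1,-6,181.4,133,0,0,0,-1,-6,181.4,133,0,0,0]}}

```text
t: 29.45
eef_pos: [561.9, -241.1, 75.9]
tcp_rot: [3.141, -0.0, -0.0]
ft_force: [-0.4, 0.1, 0.6]
opening: 0.522
```

Call:
{"fn": "arm_command", "kwargs": {"motion": [-1,0,0,-20,0,0,0,-1,0,0,-55,0,0,0,-1,0,0,-95,0,0,0,-1,0,0,-130,0,0,0,-1,-2,-20,-140,0,0,0,-1,-5,-60,-140,0,0,0,-1,-8,-105,-140,0,0,0,-1,-12,-150,-140,0,0,0,-1,-16,-195,-140,0,0,0,-1,-20,-240,-140,0,0,0,-1,-24,-285,-140,0,0,0,-1,-27,-330,-140,0,0,0,-1,-31,-375,-140,0,0,0,-1,-34,-420,-140,0,0,0,-1,-38,-465,-140,0,0,0,-1,-42,-510,-140,0,0,0,-1,-44,-540,-140,0,0,0,-1,-44.7,-553,-140,0,0,0,-1,-44.7,-556,-140,0,0,0,-1,-44.7,-556,-140,0,0,0]}}

```text
t: 31.45
eef_pos: [517.0, 314.5, 215.1]
tcp_rot: [3.141, 0.001, -0.0]
ft_force: [-0.5, 0.8, -1.2]
opening: 0.523
```

Call:
{"fn": "arm_command", "kwargs": {"motion": [-1,0,0,35,0,0,0,-1,0,0,75,0,0,0,-1,0,0,105,0,0,0,-1,0,0,122,0,0,0,-1,0,0,129,0,0,0,-1,0,0,132,0,0,0,-1,0,0,134,0,0,0,-1,0,0,134.5,0,0,0,-1,0,0,134.5,0,0,0,-1,0,0,134.5,0,0,0,0.5,0,0,134.5,0,0,0,0.9,0,0,134.5,0,0,0,1,0,0,134.5,0,0,0,1,0,0,134.5,0,0,0,1,0,0,134.5,0,0,0,1,0,0,134.5,0,0,0]}}

```text
t: 33.05
eef_pos: [517.4, 314.9, 81.3]
tcp_rot: [3.142, -0.0, -0.0]
ft_force: [0.0, -0.7, 0.4]
opening: 0.966
```

Call:
{"fn": "arm_command", "kwargs": {"motion": [1,0,0,-30,0,0,0,1,0,0,-75,0,0,0,1,0,0,-120,0,0,0,1,0,0,-140,0,0,0,1,68,653,-140,0,0,0,1,68,653,-140,0,0,0,1,68,653,-140,0,0,0,1,68,653,-140,0,0,0,1,68,653,-140,0,0,0,1,68,653,-140,0,0,0,1,68,653,-140,0,0,0,1,68,653,-140,0,0,0,1,68,653,-140,0,0,0,1,68,653,-140,0,0,0,1,68,653,-140,0,0,0,1,68,653,-140,0,0,0,1,68,653,-140,0,0,0,1,68,653,-140,0,0,0,1,68,653,-140,0,0,0,1,68,653,-140,0,0,0]}}

```text
t: 35.05
eef_pos: [585.0, -337.1, 221.2]
tcp_rot: [-3.141, 0.0, -0.0]
ft_force: [-1.0, 0.6, -0.0]
opening: 0.998
```

```bash
python3 - <<'E'
from h import *
s=env.state();print(s["eef_pos"],s["tcp_rot"],s["opening"])
for n in("scene","top"):
    c=env.calibration(n);p,d=env.read_camera(n);cv2.imwrite(f'pics/{n}8.png',p[:,:,::-1]);W=cloud(c,d)
    for l in("canister_orange","canister_green"):
     for r in env.silhouettes(n,l)[:3]:
        q=W[r["region"]&(d>0)]
        if len(q)<30: continue
        zt=np.percentile(q[:,2],95);t=q[q[:,2]>zt-6]
        print(n,l,round(r["confidence"],2),np.round(r["location"]),zt.round(1),cv2.minEnclosingCircle(t[:,:2].astype(np.float32)))
E
```

```text
[ 585.00596226 -337.08842107  221.1907308 ] [-3.14110372e+00  4.19107696e-04 -2.72031179e-05] 0.9975884584966055
scene canister_orange 0.84 [448. 257.] 133.3 ((517.1356201171875, 313.6615295410156), 25.601961135864258)
scene canister_orange 0.62 [334. 228.] 32.2 ((572.7731323242188, 36.83256530761719), 87.46450805664062)
scene canister_green 0.67 [217. 136.] 127.5 ((585.498779296875, -338.35931396484375), 26.890052795410156)
scene canister_green 0.61 [455. 213.] 125.5 ((400.9657287597656, 261.13446044921875), 25.429340362548828)
top canister_orange 0.69 [190. 194.] 136.2 ((518.0505981445312, 311.86016845703125), 25.263307571411133)
top canister_green 0.77 [209. 236.] 128.1 ((400.74945068359375, 257.49200439453125), 24.415760040283203)
```

View pics/scene8.png

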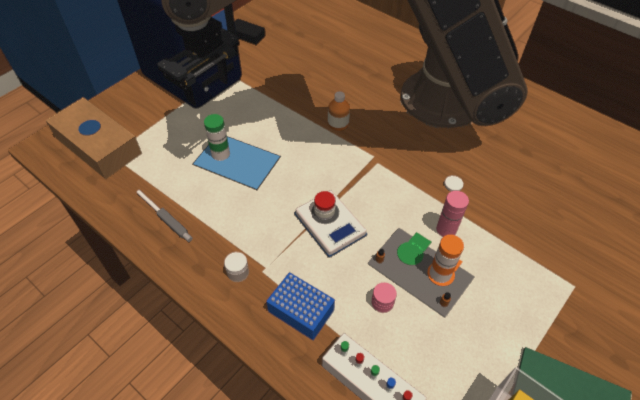

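Orange is back on its spot at scene (449,258), about 1.5–2 mm in −y from where it was. I'll check that after green.

Call:
{"fn": "arm_command", "kwargs": {"motion": [1,0,0,50,0,0,0,1,0,0,90,0,0,0,1,0,0,120,0,0,0,1,0,0,138,0,0,0,1,0,0,145,0,0,0,1,0,0,145,0,0,0,1,0,0,145,0,0,0,-1,0,0,145,0,0,0,-1,0,0,145,0,0,0,-1,0,0,145,0,0,0,-1,0,0,145,0,0,0,-1,0,0,145,0,0,0,-1,0,0,145,0,0,0,-1,0,0,145,0,0,0,-1,0,0,145,0,0,0]}}

```text
t: 36.85
eef_pos: [585.1, -338.1, 76.3]
tcp_rot: [3.142, 0.0, -0.0]
ft_force: [-0.8, -0.2, 0.2]
opening: 0.524
```

Call:
{"fn": "arm_command", "kwargs": {"motion": [-1,0,0,-20,0,0,0,-1,0,0,-55,0,0,0,-1,0,0,-95,0,0,0,-1,0,0,-130,0,0,0,-1,-2,-20,-140,0,0,0,-1,-7,-60,-140,0,0,0,-1,-12,-105,-140,0,0,0,-1,-18,-150,-140,0,0,0,-1,-23,-195,-140,0,0,0,-1,-29,-240,-140,0,0,0,-1,-34,-285,-140,0,0,0,-1,-39,-330,-140,0,0,0,-1,-45,-375,-140,0,0,0,-1,-50,-420,-140,0,0,0,-1,-55,-465,-140,0,0,0,-1,-61,-510,-140,0,0,0,-1,-65,-545,-140,0,0,0,-1,-68,-565,-140,0,0,0,-1,-68,-571,-140,0,0,0,-1,-68,-571,-140,0,0,0]}}

```text
t: 38.85
eef_pos: [516.4, 233.6, 215.5]
tcp_rot: [3.141, 0.001, 0.001]
ft_force: [1.1, -1.3, -0.9]
opening: 0.528
```

Call:
{"fn": "arm_command", "kwargs": {"motion": [-1,0,0,35,0,0,0,-1,0,0,75,0,0,0,-1,0,0,105,0,0,0,-1,0,0,122,0,0,0,-1,0,0,129,0,0,0,-1,0,0,132,0,0,0,-1,0,0,134,0,0,0,-1,0,0,134.5,0,0,0,-1,0,0,134.5,0,0,0,-1,0,0,134.5,0,0,0]}}

```text
t: 39.85
eef_pos: [517.5, 233.0, 82.4]
tcp_rot: [-3.141, -0.001, -0.0]
ft_force: [0.0, 0.2, -0.5]
opening: 0.525
```

Call:
{"fn": "arm_command", "kwargs": {"motion": [-1,0,0,0.4,0,0,0,-1,0,0,0.7,0,0,0,-1,0,0,0.7,0,0,0,0.5,0,0,0.7,0,0,0,0.9,0,0,0.7,0,0,0,1,0,0,0.7,0,0,0,1,0,0,0.7,0,0,0,1,0,0,0.7,0,0,0,1,0,0,0.7,0,0,0,1,0,0,-30,0,0,0,1,0,0,-75,0,0,0,1,0,0,-120,0,0,0,1,0,0,-160,0,0,0,1,0,30,-180,0,0,0,1,0,70,-180,0,0,0,1,0,100,-180,0,0,0,1,0,100,-180,0,0,0,1,0,100,-180,0,0,0]}}

```text
t: 41.65
eef_pos: [517.3, 132.6, 261.9]
tcp_rot: [-3.142, -0.0, -0.002]
ft_force: [0.3, 0.2, -0.6]
opening: 1.001
```

```bash
cat > chk.py <<'E'
from h import *
import sys
t0=sys.argv[1]
s=env.state();print(s["t"],s["eef_pos"],s["opening"])
for n in("wrist","scene","top"):
    c=env.calibration(n);p,d=env.read_camera(n);cv2.imwrite(f'pics/{n}{t0}.png',p[:,:,::-1]);W=cloud(c,d)
    for l in("canister_orange","canister_green","jar","vial_left","vial_right"):
     for r in env.silhouettes(n,l)[:3]:
        q=W[r["region"]&(d>0)]
        if len(q)<30: continue
        zt=np.percentile(q[:,2],95);t=q[q[:,2]>zt-6]
        (x,y),R=cv2.minEnclosingCircle(t[:,:2].astype(np.float32))
        print(n,l,round(r["confidence"],2),np.round(r["location"]),zt.round(1),np.round([x,y,R],1))
E
python3 chk.py 9
```

```text
41.65 [517.32839275 132.60066101 261.9032909 ] 1.000506487269666
wrist canister_orange 0.73 [323.  19.] 134.2 [515.7 304.6  22.7]
wrist canister_green 0.82 [209.  64.] 126.3 [399.  259.1  25. ]
wrist canister_green 0.65 [322.  90.] 134.6 [515.5 231.4  24.8]
wrist canister_green 0.56 [288. 101.] 9.9 [496.9 230.   45.1]
wrist jar 0.89 [432.  74.] 51.5 [656.3 253.2  24.7]
wrist jar 0.67 [357. 259.] 84.3 [566.8  12.   25. ]
wrist jar 0.24 [362. 217.] 33.3 [572.8  47.   96.6]
wrist vial_right 0.48 [366. 130.] 47.2 [575.6 185.7   6.9]
scene canister_orange 0.74 [448. 258.] 133.2 [517.6 314.6  25.1]
scene canister_green 0.89 [454. 216.] 125.4 [436.6 278.9  66.8]
scene canister_green 0.56 [414. 237.] 133.3 [516.1 234.7  26.5]
scene canister_green 0.34 [239. 159.] 5.2 [ 573.3 -288.3  118.3]
scene jar 0.88 [324. 203.] 83.6 [567.8  13.7  25.5]
scene jar 0.55 [386. 303.] 51.3 [658.8 255.2  25.3]
scene vial_left 0.3 [446. 282.] 9.6 [506.2 325.3  41.8]
scene vial_right 0.47 [381. 259.] 45.6 [577.6 187.7   6.8]
top canister_orange 0.83 [184. 192.] 137.5 [517.4 312.   24.6]
top canister_orange 0.34 [189. 209.] 13.2 [477.3 326.2  19.9]
```

View pics/wrist9.png

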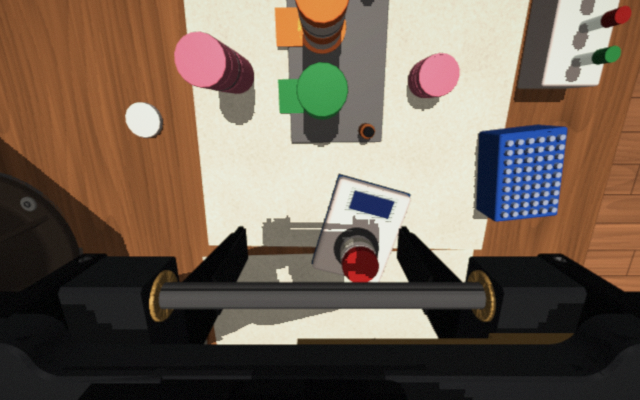

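View pics/scene9.png

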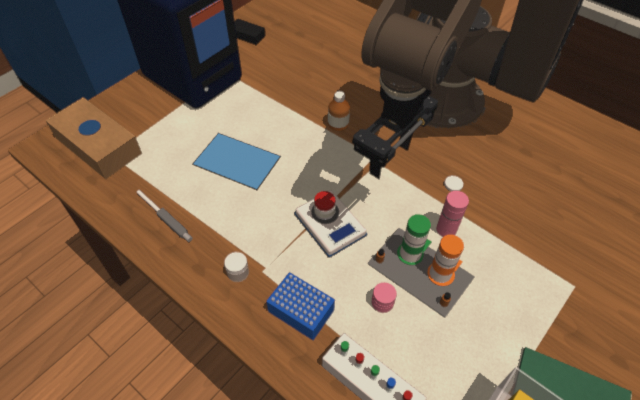

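```bash
python3 - <<'E'
from cell import env
print(env.job_done(), env.state()["t"])
E
```

```text
the job is handed in; nothing more can be done
the job is handed in; nothing more can be done
```

The job is handed in, finished in the order asked at about 42 s of robot time. Both canisters went onto the mat and were released. The jar then went onto the reader plate, orange went back to its spot, and green went back to its own.

**Last checks:**
- **Canisters:** both stand upright with tops at about 133 mm. Orange is about 1.3 mm and green about 1 mm from where they started, by the scene camera.
- **Jar:** it stands upright with its lid at about 84 mm, roughly 1–1.5 mm from the plate centre.
- **Vials:** both are standing in the last scene picture. The right vial measured unmoved. The last detection of the left one was wrong, so I judged it only by eye.
- **Robot:** the gripper was open and clear of everything, and no move ended with more than about 6 N at the wrist.

The cameras disagree with each other by up to about 3 mm, so these offsets are only that certain. In the last top picture the networks did not report green or the jar, so those two rest on the wrist and scene cameras.

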